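Unload the finished hub into the free tray bay

ROBOT

A 7-joint arm with a two-finger parallel gripper is mounted at the origin on the work surface. World frame = base frame: x ahead of the robot, y to its left, z up, the work surface at z = 0. Lengths are in m, angles in rad, forces in N, time in s.
With the tool pointing down it reaches from about 0.35 to 0.775 m from the base axis. Payload 3.1 kg.
Tool frame: the origin (TCP) lies at the very end of the fingers, on their centre line; the grasp point (between the pads) lies 19 mm behind it; y points along the fingers, x is the direction in which the jaws open and shut, and the axes are right-handed (so a half turn about y gives the same grasp; the last joint's range is limited). The gripper opens to 85 mm and grips with 20 to 120 N. Pads are 22 mm wide; open, the fingers measure 114 mm over their backs; the gripper's body (76 mm by 85 mm) begins 54 mm behind the grasp point. The pads swing forward as they close: fully open they stand 13 mm farther back than shut.
Start: joints at [-1.325, 0.311, 0.014, 1.512, -0.004, 1.319, -0.027], TCP at [0.156, 0.527, 0.231] pointing down, gripper open.
Joint ranges: [-2.7, 2.7], [-0.3, 1.91], [-1.27, 1.3], [0.12, 2.57], [-1.44, 4.58], [0.2, 2.03], [-3.05, 3.05]. Speed limits (rad/s): [2.79, 2.79, 3.14, 3.14, 3.14, 3.14, 3.14].

INTERFACE

Orientations are given as a unit quaternion [x, y, z, w].
In Python, from bench import * gives the robot as it stands.
- The arm moves only by the shell command python3 -m jog 'ROWS' [FORCE]. ROWS is JSON, a list of rows, each an object of numbers: "tx", "ty", "tz": the shift along the tool's x, y, z in mm; "twist": the turn about the tool's y in rad; "hand": the opening in per cent of the stroke, from 0 (shut) to 100 (fully open). A call has 1 to 20 rows; each row shifts and turns the pose as measured when the row begins, along the tool's axes as they then stand; what a row does not reach is not made up. A row lasts 1/8 s, in which the tool goes at most 62.5 mm and 10.7 degrees, less where a joint would pass 70% of its speed; a pose out of reach is approached as far as the arm can. A call with a gripper value outside its range is refused whole. The fingers move at their own pace and stop on an object; FORCE is the grip in N (left out, the last holds). Time passes only in rows, so rows that do not move let the fingers close. It gives the time, the measured TCP pose, the force and the opening at its end, in the units of the state.
- get_state(): the state, without advancing time (a new reading comes with each control period).
- get_image(name): name is "side" or "top"; returns the picture (420x560x3 uint8, blue, green, red); there is no depth.
- get_calibration(name): a dict with "intrinsics" (3x3 intrinsics, pixels), "k1" (the pictures are not rectified: a ray, as slopes to the right and down, at radius r is drawn at 1 + k1 r^2 times it, then the intrinsics apply), "extrinsics" (4x4, takes a point from camera to world coordinates). Camera axes: x right, y up, looking along -z (the intrinsics and any distortion apply to the point x, -y, -z); pixel columns grow to the right and rows downward; lengths in m; the calibration is good to about 2 mm. A picture is of the moment at which its call begins. get_calibration takes no time and is no camera call.
- sign_off(): hands the job in, once; it reports no verdict.
The state is a dict: "time_s": time; "joint_positions": joint angles; "qvel": joint speeds; "effort": joint torques, N m; "tool_pos": TCP position; "tool_rot": TCP orientation; "force": force on the tool from outside, world axes, zero at the start; "torque": the same for the moment, N m; "grip_width": opening from 0.0 (shut) to 1.0 (fully open).
Only numpy, scipy, OpenCV 4.12 (cv2) and the standard library are available. Lean on these libraries where they do the work, as an engineer would, in place of code of your own. Each camera call takes 0.05 s, during which the arm holds its last target. There are 200 camera calls.

TASK

The flanged hub standing on the round steel chuck is finished. Lift it off and stand it upright on the floor of the one empty bay of the three-bay parts tray. Set it down rather than dropping it, and leave the two hubs already in the tray standing in their bays.

Things in the scene. Friction and masses are not known exactly. Their poses are not given: they have to be found in the camera images.
- hub_center (a point): The finished hub: aluminium flanged hub, 60 mm tall, about 0.2 kg: round flange 54 mm across, 12 mm thick, at the bottom; round stem 30 mm across above it. Point: on its axis, half-way up (30 mm above its underside); z up. It starts upright on the flat top of a fixed round steel chuck 190 mm across, 45 mm high; a steel block 14 mm tall lies at least 20 mm from its flange.
- tray: Grey open tray, fixed: 96 mm (x) by 270 mm (y), 20 mm high; walls, dividers and floor 5 mm thick. Dividers as high as the walls make three bays in a row along y, 86 x 83 mm inside, centred at x = 0 and y = -88.3, 0, +88.3 mm. Origin: centre of its underside, on the table; z up. Two bays hold a stored hub each, one is empty; which one varies.
- stored_a_center (a point): A hub already stored in a bay of the tray, to stay there: aluminium flanged hub, 60 mm tall, about 0.2 kg: round flange 54 mm across, 12 mm thick, at the bottom; round stem 30 mm across above it. Point: on its axis, half-way up (30 mm above its underside); z up.
- stored_b_center (a point): The other stored hub, in another bay, to stay there: aluminium flanged hub, 60 mm tall, about 0.2 kg: round flange 54 mm across, 12 mm thick, at the bottom; round stem 30 mm across above it. Point: on its axis, half-way up (30 mm above its underside); z up.
Not all that is in view belongs to the job. What is shaped like the part that bears stored_b_center but orange or turquoise is not meant.

How it is judged:
At the end, for the whole second after the job is handed in: The finished hub stands upright (10 degrees), released and at rest on the floor (within 6 mm) of the bay that was empty, within 28 mm along the row and 30 mm across it of the bay's centre; both stored hubs are upright (10 degrees) and within 35 mm of where they were (x of hub_center in the frame of tray between -0.03 and 0.03 m and z of hub_center in the frame of tray between 0.029 and 0.041 m and (y of hub_center in the frame of tray between -0.1163 and -0.0603 m or y of hub_center in the frame of tray between -0.028 and 0.028 m or y of hub_center in the frame of tray between 0.0603 and 0.1163 m) and angle between each of hub_center, stored_a_center, stored_b_center's own z axis and vertical below 0.17 rad and linear speed of hub below 0.03 m/s and distance of each of stored_a_center, stored_b_center from where it was at the start of the episode below 0.035 m); the robot touches nothing.
It fails at once if the finished hub is dropped: it moves faster than 0.6 m/s while the fingers are not touching it (a fall of about 18 mm) (linear speed of hub above 0.6 m/s and contact force between hub and the fingers below 0.1 N).
It also fails if it takes over 40 s, if anything falls off the work surface, if the arm or the gripper's body presses on something with over 40 N, if the wrist force passes 120 N, or if a joint passes its speed limit or range.

## Working session

There is one attempt and no reset: what is moved stays moved. The work goes in short steps, Python scripts to look and compute and a shell command to move; the robot and the scene stay as the last step left them, time stands still between calls to the robot, and variables do not carry over. Pictures are saved under pics/ and viewed, about 8 in all and at most 12, crops included, and the job is handed in when it is done.

```bash
mkdir -p pics; ls
python3 - <<'E'
from bench import *
import cv2
for n in("side","top"):
    cv2.imwrite(f"pics/{n}0.png",get_image(n)); c=get_calibration(n); print(n,c)
print(get_state())
E
```

```text
pics
side {'intrinsics': array([[395.7951869 ,   0.        , 279.88538575],
       [  0.        , 395.7951869 , 217.30971715],
       [  0.        ,   0.        ,   1.        ]]), 'k1': 0.010945846897948962, 'extrinsics': array([[ 0.80293633,  0.39162178, -0.44936136,  0.05511713],
       [-0.5959378 ,  0.54298857, -0.59162619, -0.58527213],
       [ 0.01230438,  0.74282958,  0.66936747,  0.78766064],
       [ 0.        ,  0.        ,  0.        ,  1.        ]])}
top {'intrinsics': array([[405.14547521,   0.        , 279.74664118],
       [  0.        , 405.14547521, 210.14684611],
       [  0.        ,   0.        ,   1.        ]]), 'k1': -0.09321387894178543, 'extrinsics': array([[-0.02169012,  0.98832137, -0.15083236,  0.40869525],
       [-0.99973868, -0.02035203,  0.01040956,  0.06380837],
       [ 0.00721824,  0.15101873,  0.98850455,  0.98045554],
       [ 0.        ,  0.        ,  0.        ,  1.        ]])}
{'time_s': 0.1, 'joint_positions': array([-1.3247289 ,  0.31163221,  0.01399033,  1.51286572, -0.00442282,
        1.31921457, -0.02722129]), 'qvel': array([ 0.00179356, -0.00136449,  0.00029884, -0.0039704 ,  0.0012163 ,
        0.00041662,  0.00033975]), 'effort': array([ 1.17673724e-03, -3.80852580e+01,  1.46724530e-01, -2.31243306e+01,
        1.23503458e-02,  8.04513053e-03, -1.38830677e-05]), 'tool_pos': array([0.15589136, 0.52677304, 0.23034961]), 'tool_rot': array([ 0.566976  ,  0.42257631, -0.42373161, -0.56605564]), 'force': array([0.6471179 , 0.08714493, 0.28181469]), 'torque': array([ 0.03160429, -0.02136888, -0.06011083]), 'grip_width': 1.0002449759593233}
```

View pics/side0.png

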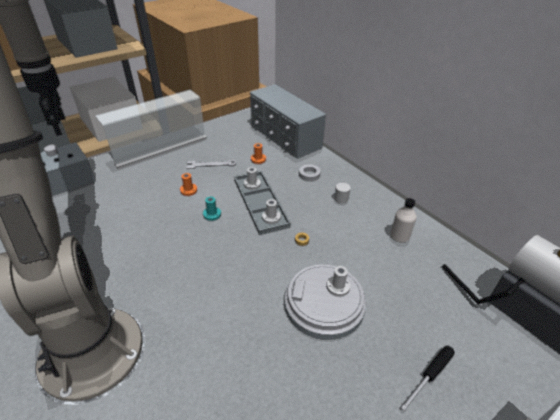

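View pics/top0.png

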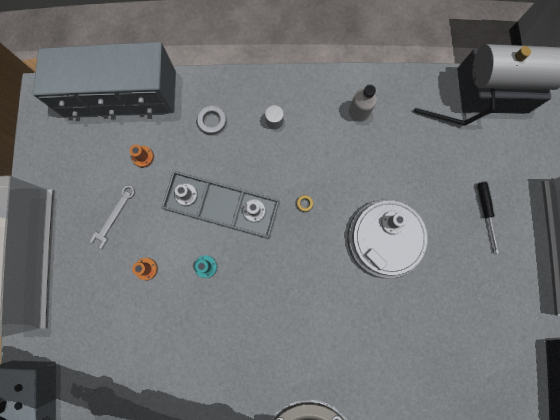

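Side view: the finished hub is on the chuck at about (341,280). The stored hubs are at (253,178) and (271,212), and the middle bay is empty. Top view: finished hub at (395,222), stored hubs at (185,193) and (254,209), empty middle bay near (220,203), steel block at (375,259). The orange hubs at (141,155) and (145,269) and the turquoise one at (205,266) are decoys. The silver hub on the chuck is the one meant, and I'll confirm it in an enlarged crop.

```bash
cat > h.py <<'E'
from bench import *
import numpy as np, cv2
def ray(n,u,v):
    c=get_calibration(n);K=np.array(c["intrinsics"]);E=np.array(c["extrinsics"])
    d=np.array([(u-K[0,2])/K[0,0],(v-K[1,2])/K[1,1]]);s=d.copy()
    for _ in range(20): s=d/(1+c["k1"]*(s@s))
    r=E[:3,:3]@np.array([s[0],-s[1],-1]); return E[:3,3],r/np.linalg.norm(r)
def plane(n,u,v,z):
    o,r=ray(n,u,v); return o+r*(z-o[2])/r[2]
def two(a,b):
    o1,r1=ray("top",*a);o2,r2=ray("side",*b)
    t=np.linalg.lstsq(np.c_[r1,-r2],o2-o1,rcond=None)[0]
    p,q=o1+t[0]*r1,o2+t[1]*r2; return (p+q)/2,np.linalg.norm(p-q)
def proj(n,p):
    c=get_calibration(n);E=np.linalg.inv(c["extrinsics"]);q=E[:3,:3]@p+E[:3,3]
    s=np.array([q[0]/-q[2],-q[1]/-q[2]]);s=s*(1+c["k1"]*(s@s));K=np.array(c["intrinsics"]);return K[0,0]*s[0]+K[0,2],K[1,1]*s[1]+K[1,2]
E
python3 - <<'E'
import cv2,numpy as np
t=cv2.imread("pics/top0.png");s=cv2.imread("pics/side0.png")
z=lambda i,x,y,w,h,k:cv2.resize(i[y:y+h,x:x+w],None,fx=k,fy=k,interpolation=cv2.INTER_CUBIC)
a=z(t,345,190,100,75,4);b=z(s,280,255,100,75,4)
c=z(t,155,165,133,75,3);d=z(s,230,160,133,75,3)
cv2.imwrite("pics/c1.png",np.vstack([np.hstack([a,b]),np.hstack([c[:,:399],d[:,:399],np.zeros((225,2,3),np.uint8)])]))
E
```

```text
(no output)
```

View pics/c1.png

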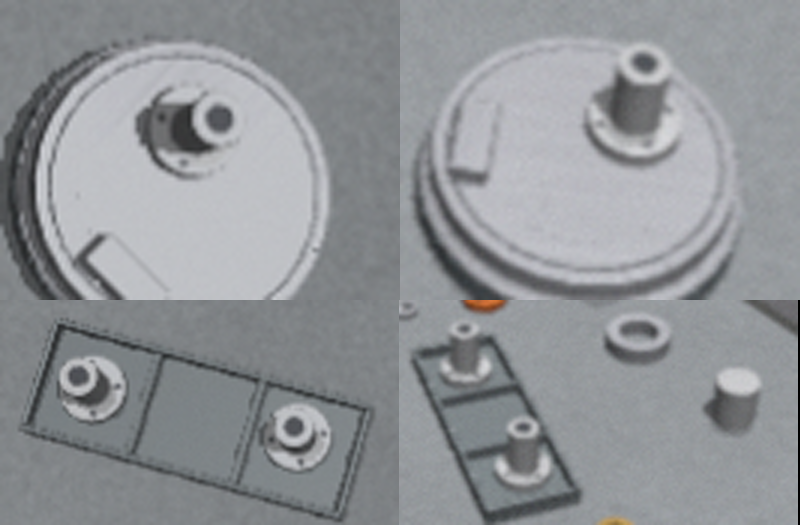

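The crop confirms the silver hub on the chuck, with its stem-top bore at top (399,219.7) and side (341,270.7). The middle bay of the tray is empty. Next I triangulate.

Run:
```python
from h import *
np.set_printoptions(precision=4,suppress=True)
P=lambda x,y,k,ox,oy:((x+.5)/k-.5+ox,(y+.5)/k-.5+oy)
a=P(218,120,4,345,190);b=P(245,64,4,280,255)
print("hub top",two(a,b),plane("top",*a,.105),plane("side",*b,.105))
for a,b in(((79,78),(64,29)),((294,128),(123,127))):
    a=P(*a,3,155,165);b=P(*b,3,230,160);print("stored top",two(a,b),plane("top",*a,.065),plane("side",*b,.065))
C=np.array([plane("top",*P(x,y,3,155,165),.02)[:2] for x,y in((60,22),(370,108),(340,218),(23,130))])
print(C,C.mean(0),np.linalg.norm(C-np.roll(C,-1,0),axis=1))
d=(C[0]+C[3]-C[1]-C[2]);print("tray y dir",np.degrees(np.arctan2(d[1],d[0])))
d=(C[0]+C[1]-C[2]-C[3]);print("tray x dir",np.degrees(np.arctan2(d[1],d[0])))
print("side tray c",plane("side",*P((20+180+88+93)/4-0,(55+192+220+37)/4,3,230,160),.02))
# side chuck block
from scipy.spatial.transform import Rotation as R
print(R.from_quat(get_state()["tool_rot"]).as_matrix())
```

```text
hub top (array([ 0.5157, -0.2071,  0.1077]), np.float64(0.0007228953895252071)) [ 0.5158 -0.2077  0.105 ] [ 0.5179 -0.2057  0.105 ]
stored top (array([0.5969, 0.2803, 0.0709]), np.float64(0.001070159104817151)) [0.5986 0.2815 0.065 ] [0.6009 0.2877 0.065 ]
stored top (array([0.5548, 0.116 , 0.07  ]), np.float64(0.001189052850438652)) [0.5562 0.116  0.065 ] [0.5578 0.1211 0.065 ]
[[0.6549 0.3087]
 [0.5784 0.0574]
 [0.4905 0.083 ]
 [0.5663 0.337 ]] [0.5725 0.1965] [0.2627 0.0915 0.2651 0.093 ]
tray y dir 73.2253137017633
tray x dir -16.99358493216763
side tray c [0.5673 0.1828 0.02  ]
[[ 0.2838 -0.0005 -0.9589]
 [ 0.9589 -0.002   0.2838]
 [-0.0021 -1.     -0.0001]]
```

Hub axis is (0.516,-0.207), and the top reads 0.108 against the expected 0.105. Tray centre is about (0.5725,0.1965), with tray x at yaw -17°. I'll turn the jaws onto tray x first, in place and clear of the box on the left.

```bash
python3 -m jog '[{"twist":0.176},{"twist":0.176},{"twist":0.176},{"twist":0.176},{"twist":0.176},{"twist":0.176},{"twist":0.176},{"twist":0.176},{"twist":0.176},{"twist":0.0}]' 30
cat > st.py <<'E'
from h import *; import sys
from scipy.spatial.transform import Rotation as R
s=get_state();M=R.from_quat(s["tool_rot"]).as_matrix();p=s["tool_pos"]
print(s["time_s"],p.round(4),"yaw",np.degrees(np.arctan2(M[1,0],M[0,0])).round(2),"down",M[:,1].round(3),"F",s["force"].round(1),"grip",round(s["grip_width"],3),"q7",s["joint_positions"][6].round(2))
if len(sys.argv)>3: print("tool delta mm",((np.array(list(map(float,sys.argv[1:4])))-p)@M*1000).round(1))
E
python3 st.py .45 .2 .23
```

```text
0.1 [0.1559 0.5268 0.2303] yaw 73.52 down [-0.001 -0.002 -1.   ] F [0.6 0.1 0.3] grip 1.0 q7 -0.03
tool delta mm [-229.9    0.9 -374.7]invalid input
```

```bash
python3 -m jog '[{"twist":0.17}]'; echo; python3 -m jog '[{"tx":0,"ty":0,"tz":0,"twist":0.17,"hand":100}]'; python3 st.py .45 .2 .23
```

```text
time_s: 0.22
tool_pos: [0.1558, 0.5263, 0.2297]
tool_rot: [0.602, 0.371, -0.373, -0.6]
force: [0.3, -0.3, -0.9]
grip_width: 0.999
0.225 [0.1558 0.5263 0.2297] yaw 63.51 down [-0.001 -0.003 -1.   ] F [ 0.3 -0.3 -0.9] grip 0.999 q7 -0.19
tool delta mm [-160.8    0.5 -408.9]invalid input
```

All five keys are needed in every row.

```bash
python3 -m jog '[{"tx":0,"ty":0,"tz":0,"twist":0.176,"hand":100},{"tx":0,"ty":0,"tz":0,"twist":0.176,"hand":100},{"tx":0,"ty":0,"tz":0,"twist":0.176,"hand":100},{"tx":0,"ty":0,"tz":0,"twist":0.176,"hand":100},{"tx":0,"ty":0,"tz":0,"twist":0.176,"hand":100},{"tx":0,"ty":0,"tz":0,"twist":0.176,"hand":100},{"tx":0,"ty":0,"tz":0,"twist":0.176,"hand":100},{"tx":0,"ty":0,"tz":0,"twist":0.176,"hand":100}]' 30; python3 st.py .45 .2 .23
```

```text
time_s: 1.23
tool_pos: [0.1547, 0.5227, 0.2243]
tool_rot: [0.702, -0.123, 0.122, -0.691]
force: [0.5, 0.5, 0.2]
grip_width: 0.998
1.225 [0.1547 0.5227 0.2243] yaw -19.91 down [-0.004 -0.015 -1.   ] F [0.5 0.5 0.2] grip 0.998 q7 -1.59
tool delta mm [ 387.6   -2.1 -202.9]
```

```bash
python3 -m jog '[{"tx":48,"ty":0,"tz":-25,"twist":-0.05,"hand":100},{"tx":48,"ty":0,"tz":-27,"twist":0,"hand":100},{"tx":48,"ty":0,"tz":-27,"twist":0,"hand":100},{"tx":48,"ty":0,"tz":-27,"twist":0,"hand":100},{"tx":48,"ty":0,"tz":-27,"twist":0,"hand":100},{"tx":48,"ty":0,"tz":-27,"twist":0,"hand":100},{"tx":48,"ty":0,"tz":-27,"twist":0,"hand":100},{"tx":48,"ty":0,"tz":-27,"twist":0,"hand":100}]' 30; python3 st.py .5165 -.207 .17
```

```text
time_s: 2.22
tool_pos: [0.4611, 0.1999, 0.2235]
tool_rot: [0.706, -0.101, 0.097, -0.694]
force: [1.6, 2.0, -0.6]
grip_width: 0.997
2.225 [0.4611 0.1999 0.2235] yaw -16.12 down [-0.009 -0.017 -1.   ] F [ 1.6  2.  -0.6] grip 0.997 q7 -0.61
tool delta mm [ 166.4   59.9 -374.4]
```

```bash
python3 -m jog '[{"tx":21,"ty":4,"tz":-47,"twist":0,"hand":100},{"tx":21,"ty":4,"tz":-47,"twist":0,"hand":100},{"tx":21,"ty":4,"tz":-47,"twist":0,"hand":100},{"tx":21,"ty":4,"tz":-47,"twist":0,"hand":100},{"tx":21,"ty":4,"tz":-47,"twist":0,"hand":100},{"tx":21,"ty":4,"tz":-47,"twist":0,"hand":100},{"tx":21,"ty":4,"tz":-47,"twist":0,"hand":100},{"tx":19,"ty":4,"tz":-44,"twist":0,"hand":100}]' 30; python3 st.py .5165 -.207 .14
```

```text
time_s: 3.22
tool_pos: [0.5179, -0.2168, 0.1946]
tool_rot: [0.707, -0.101, 0.096, -0.694]
force: [0.7, 0.6, 1.1]
grip_width: 1.005
3.225 [ 0.5179 -0.2168  0.1946] yaw -16.02 down [-0.01  -0.017 -1.   ] F [0.7 0.6 1.1] grip 1.005 q7 0.32
tool delta mm [-3.8 54.5 10.1]
```

```bash
python3 -m jog '[{"tx":-4,"ty":20,"tz":10,"twist":0,"hand":100},{"tx":0,"ty":25,"tz":0,"twist":0,"hand":100},{"tx":0,"ty":0,"tz":0,"twist":0,"hand":100}]' 30; python3 st.py .5165 -.207 .07
python3 - <<'E'
from h import *
t=get_image("top");s=get_image("side")
z=lambda i,x,y:cv2.resize(i[y:y+100,x:x+100],None,fx=4,fy=4,interpolation=cv2.INTER_CUBIC)
cv2.imwrite("pics/c2.png",np.hstack([z(t,345,180),z(s,290,200)]))
E
```

```text
time_s: 3.6
tool_pos: [0.5136, -0.2142, 0.1472]
tool_rot: [0.707, -0.107, 0.099, -0.692]
force: [0.8, -0.0, 0.9]
grip_width: 1.0
3.6 [ 0.5136 -0.2142  0.1472] yaw -16.72 down [-0.014 -0.02  -1.   ] F [ 0.8 -0.   0.9] grip 1.0 q7 0.33
tool delta mm [ 1.3 77.   9.6]
```

View pics/c2.png

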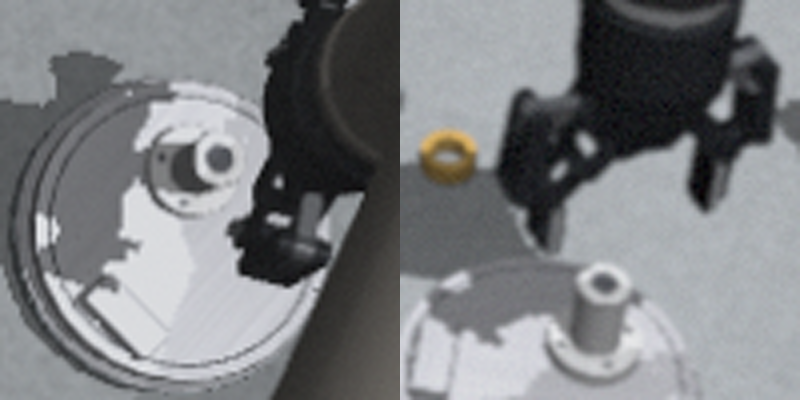

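The hub is undisturbed. The two fingertips show in the side view at about (327,261) and (367,251). I'll check the projected TCP against these.

Run:
```python
from h import *
p=get_state()["tool_pos"];print("side",proj("side",p),proj("side",p+[0,0,.013]),"top",proj("top",p+[0,0,.013]))
x=np.array([np.cos(-.292),np.sin(-.292),0])
for k in(-.0425,.0425): print(proj("side",p+[0,0,.013]+k*x),proj("top",p+[0,0,.013]+k*x))
a,b=((217+.5)/4-.5+345,(158+.5)/4-.5+180),((603-400+.5)/4-.5+290,(284+.5)/4-.5+200)
print(two(a,b),a,b)
```

```text
side (np.float64(345.239709929921), np.float64(260.13258951409694)) (np.float64(345.98673008401727), np.float64(256.0470896013792)) top (np.float64(410.552193319926), np.float64(216.0475126141635))
(np.float64(327.8756244409168), np.float64(260.97009286838755)) (np.float64(406.0478840791105), np.float64(235.8677078768188))
(np.float64(363.6381313668262), np.float64(251.2517221662535)) (np.float64(414.92204162816597), np.float64(196.54392719072254))
(array([ 0.51622766, -0.20628776,  0.10688617]), np.float64(0.0010136913157991379)) (398.875, 219.125) (340.375, 270.625)
```

The projection agrees to within 3 px. Correct sideways above the hub, then descend.

```bash
python3 -m jog '[{"tx":2,"ty":3,"tz":10,"twist":0,"hand":100},{"tx":0,"ty":5,"tz":0,"twist":0,"hand":100}]' 30; python3 st.py .5165 -.2065 .07
```

```text
time_s: 3.95
tool_pos: [0.5227, -0.2044, 0.1431]
tool_rot: [0.708, -0.102, 0.101, -0.692]
force: [-0.2, 0.5, 0.4]
grip_width: 1.0
3.95 [ 0.5227 -0.2044  0.1431] yaw -16.53 down [-0.004 -0.022 -1.   ] F [-0.2  0.5  0.4] grip 1.0 q7 0.31
tool delta mm [-5.5 73.1 -2.1]
```

```bash
python3 -m jog '[{"tx":-5,"ty":5,"tz":-2,"twist":0,"hand":100},{"tx":0,"ty":12,"tz":0,"twist":0,"hand":100},{"tx":0,"ty":12,"tz":0,"twist":0,"hand":100},{"tx":0,"ty":0,"tz":0,"twist":0,"hand":100}]' 30; python3 st.py .5165 -.2065 .07
```

```text
time_s: 4.45
tool_pos: [0.5163, -0.2052, 0.1118]
tool_rot: [0.708, -0.102, 0.101, -0.692]
force: [0.9, 0.4, 0.1]
grip_width: 1.0
4.45 [ 0.5163 -0.2052  0.1118] yaw -16.5 down [-0.005 -0.022 -1.   ] F [0.9 0.4 0.1] grip 1.0 q7 0.34
tool delta mm [ 0.6 41.8 -0.3]
```

```bash
python3 -m jog '[{"tx":0,"ty":10,"tz":0,"twist":0,"hand":100},{"tx":0,"ty":10,"tz":0,"twist":0,"hand":100},{"tx":0,"ty":10,"tz":0,"twist":0,"hand":100},{"tx":0,"ty":6,"tz":0,"twist":0,"hand":100},{"tx":0,"ty":0,"tz":0,"twist":0,"hand":100}]' 30; python3 st.py .5165 -.2065 .07
```

```text
time_s: 5.08
tool_pos: [0.516, -0.2063, 0.0729]
tool_rot: [0.708, -0.103, 0.101, -0.692]
force: [-0.7, 0.3, 0.4]
grip_width: 1.001
5.075 [ 0.516  -0.2063  0.0729] yaw -16.52 down [-0.006 -0.022 -1.   ] F [-0.7  0.3  0.4] grip 1.001 q7 0.37
tool delta mm [0.5 2.9 0. ]
```

Centred. I close gently, then check.

```bash
python3 -m jog '[{"tx":0,"ty":1,"tz":0,"twist":0,"hand":60},{"tx":0,"ty":0,"tz":0,"twist":0,"hand":40},{"tx":0,"ty":0,"tz":0,"twist":0,"hand":20},{"tx":0,"ty":0,"tz":0,"twist":0,"hand":10},{"tx":0,"ty":0,"tz":0,"twist":0,"hand":10},{"tx":0,"ty":0,"tz":0,"twist":0,"hand":10},{"tx":0,"ty":0,"tz":0,"twist":0,"hand":10},{"tx":0,"ty":0,"tz":0,"twist":0,"hand":10}]' 45; python3 st.py .5165 -.2065 .15
```

```text
time_s: 6.08
tool_pos: [0.5168, -0.2067, 0.0728]
tool_rot: [0.708, -0.102, 0.101, -0.692]
force: [-0.4, 0.7, -0.6]
grip_width: 0.329
6.075 [ 0.5168 -0.2067  0.0728] yaw -16.52 down [-0.004 -0.023 -1.   ] F [-0.4  0.7 -0.6] grip 0.329 q7 0.37
tool delta mm [ -0.1 -77.1  -1.6]
```

Opening is 0.33 × 85 ≈ 28 mm, which fits the 30 mm stem. Lift.

```bash
python3 -m jog '[{"tx":0,"ty":-5,"tz":0,"twist":0,"hand":10},{"tx":0,"ty":-10,"tz":0,"twist":0,"hand":10},{"tx":0,"ty":-15,"tz":0,"twist":0,"hand":10},{"tx":0,"ty":-15,"tz":0,"twist":0,"hand":10},{"tx":0,"ty":-15,"tz":0,"twist":0,"hand":10},{"tx":0,"ty":-15,"tz":0,"twist":0,"hand":10},{"tx":0,"ty":-10,"tz":0,"twist":0,"hand":10},{"tx":0,"ty":0,"tz":0,"twist":0,"hand":10}]' 45; python3 st.py .5725 .1965 .16
python3 - <<'E'
from h import *
s=get_image("side");p=get_state()["tool_pos"];print(proj("side",p))
cv2.imwrite("pics/c3.png",cv2.resize(s[170:320,270:420],None,fx=3,fy=3,interpolation=cv2.INTER_CUBIC))
E
```

```text
time_s: 7.08
tool_pos: [0.5174, -0.2047, 0.1647]
tool_rot: [0.708, -0.101, 0.102, -0.692]
force: [-0.5, -0.4, -2.3]
grip_width: 0.327
7.075 [ 0.5174 -0.2047  0.1647] yaw -16.53 down [-0.002 -0.023 -1.   ] F [-0.5 -0.4 -2.3] grip 0.327 q7 0.3
tool delta mm [-61.3  -4.4 400.3]
(np.float64(343.36477098164517), np.float64(252.48566988416349))
```

View pics/c3.png

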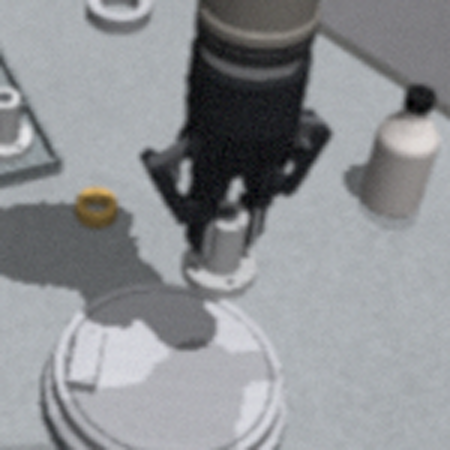

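The hub is held upright clear of the chuck, stem at about (345,250) in the full image, with a 2.3 N load that matches 0.2 kg. Carry it to above the empty bay.

```bash
python3 -m jog '[{"tx":-3,"ty":0,"tz":20,"twist":0,"hand":10},{"tx":-6,"ty":0,"tz":40,"twist":0,"hand":10},{"tx":-7,"ty":0,"tz":44,"twist":0,"hand":10},{"tx":-7,"ty":0,"tz":44,"twist":0,"hand":10},{"tx":-7,"ty":0,"tz":44,"twist":0,"hand":10},{"tx":-7,"ty":0,"tz":44,"twist":0,"hand":10},{"tx":-7,"ty":0,"tz":44,"twist":0,"hand":10},{"tx":-7,"ty":0,"tz":44,"twist":0,"hand":10},{"tx":-6,"ty":0,"tz":40,"twist":0,"hand":10},{"tx":-3,"ty":0,"tz":20,"twist":0,"hand":10},{"tx":0,"ty":0,"tz":0,"twist":0,"hand":10},{"tx":0,"ty":0,"tz":0,"twist":0,"hand":10}]' 45; python3 st.py .5725 .1965 .11
```

```text
time_s: 8.62
tool_pos: [0.5654, 0.187, 0.1444]
tool_rot: [0.711, -0.11, 0.099, -0.688]
force: [-0.1, 0.0, -2.4]
grip_width: 0.331
8.625 [0.5654 0.187  0.1444] yaw -17.02 down [-0.02  -0.03  -0.999] F [-0.1  0.  -2.4] grip 0.331 q7 -0.41
tool delta mm [ 4.4 34.  12.4]
```

```bash
python3 -m jog '[{"tx":4,"ty":10,"tz":11,"twist":0,"hand":10},{"tx":0,"ty":15,"tz":0,"twist":0,"hand":10},{"tx":0,"ty":5,"tz":0,"twist":0,"hand":10},{"tx":0,"ty":0,"tz":0,"twist":0,"hand":10}]' 45; python3 st.py .5725 .1965 .05
python3 - <<'E'
from h import *
t=get_image("top");s=get_image("side")
z=lambda i,x,y:cv2.resize(i[y:y+110,x:x+133],None,fx=3,fy=3,interpolation=cv2.INTER_CUBIC)
cv2.imwrite("pics/c4.png",np.hstack([z(t,155,145),z(s,200,120)]))
E
```

```text
time_s: 9.12
tool_pos: [0.5723, 0.1902, 0.1116]
tool_rot: [0.711, -0.113, 0.101, -0.686]
force: [0.1, -0.1, -1.8]
grip_width: 0.33
9.125 [0.5723 0.1902 0.1116] yaw -17.48 down [-0.022 -0.032 -0.999] F [ 0.1 -0.1 -1.8] grip 0.33 q7 -0.4
tool delta mm [-1.  61.4  8.4]
```

View pics/c4.png

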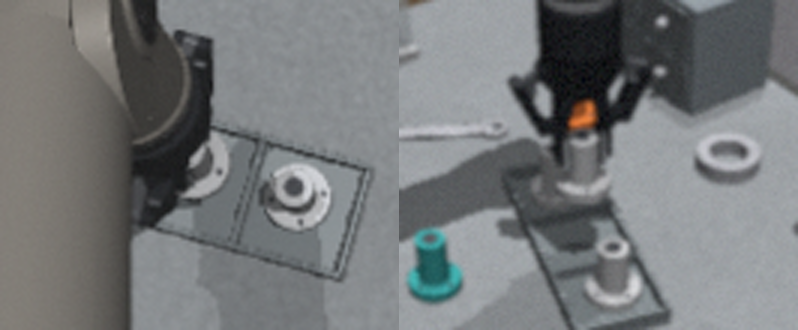

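The held hub is above the middle bay. Both stored hubs stand, and the turquoise decoy is untouched. Correct sideways, then lower.

```bash
python3 -m jog '[{"tx":-1,"ty":8,"tz":9,"twist":0,"hand":10},{"tx":0,"ty":12,"tz":0,"twist":0,"hand":10},{"tx":0,"ty":12,"tz":0,"twist":0,"hand":10},{"tx":0,"ty":8,"tz":0,"twist":0,"hand":10},{"tx":0,"ty":0,"tz":0,"twist":0,"hand":10}]' 45; python3 st.py .5725 .1965 .0328
python3 - <<'E'
from h import *
s=get_image("side")
cv2.imwrite("pics/c5.png",cv2.resize(s[150:250,210:310],None,fx=5,fy=5,interpolation=cv2.INTER_CUBIC))
p=get_state()["tool_pos"]
for q in([0,0,-.0278],[0,0,-.0158]): print(proj("side",p+q))
E
```

```text
time_s: 9.85
tool_pos: [0.5734, 0.1991, 0.0691]
tool_rot: [0.711, -0.112, 0.101, -0.687]
force: [0.0, -0.1, -1.7]
grip_width: 0.329
9.85 [0.5734 0.1991 0.0691] yaw -17.41 down [-0.021 -0.032 -0.999] F [ 0.  -0.1 -1.7] grip 0.329 q7 -0.4
tool delta mm [ 0.3 36.4 -1.4]
(np.float64(259.96441041706015), np.float64(192.49511359052306))
(np.float64(259.8787072335624), np.float64(189.3580703273842))
```

View pics/c5.png

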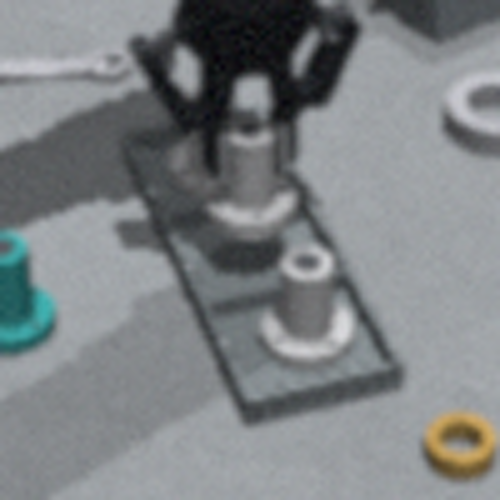

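The flange bottom shows at about (260,193), matching the prediction, so the hub hasn't slipped. Lower it slowly.

```bash
python3 -m jog '[{"tx":0,"ty":7,"tz":-2,"twist":0,"hand":10},{"tx":0,"ty":7,"tz":0,"twist":0,"hand":10},{"tx":0,"ty":7,"tz":0,"twist":0,"hand":10},{"tx":0,"ty":5,"tz":0,"twist":0,"hand":10},{"tx":0,"ty":2,"tz":0,"twist":0,"hand":10},{"tx":0,"ty":0,"tz":0,"twist":0,"hand":10}]' 45; python3 st.py .5725 .1965 .0328
```

```text
time_s: 10.65
tool_pos: [0.5733, 0.1961, 0.0405]
tool_rot: [0.711, -0.112, 0.102, -0.687]
force: [0.7, 0.0, -2.2]
grip_width: 0.331
10.65 [0.5733 0.1961 0.0405] yaw -17.42 down [-0.018 -0.031 -0.999] F [ 0.7  0.  -2.2] grip 0.331 q7 -0.38
tool delta mm [-0.8  7.7  0.4]
```

```bash
python3 -m jog '[{"tx":0,"ty":3,"tz":0,"twist":0,"hand":10},{"tx":0,"ty":2,"tz":0,"twist":0,"hand":10},{"tx":0,"ty":1,"tz":0,"twist":0,"hand":10},{"tx":0,"ty":1,"tz":0,"twist":0,"hand":10},{"tx":0,"ty":0,"tz":0,"twist":0,"hand":10}]' 45; python3 st.py .5725 .1965 .0328
python3 - <<'E'
from h import *
t=get_image("top");s=get_image("side")
z=lambda i,x,y:cv2.resize(i[y:y+100,x:x+100],None,fx=4,fy=4,interpolation=cv2.INTER_CUBIC)
cv2.imwrite("pics/c6.png",np.hstack([z(t,175,155),z(s,220,150)]))
E
```

```text
time_s: 11.28
tool_pos: [0.5737, 0.1961, 0.0336]
tool_rot: [0.71, -0.111, 0.103, -0.687]
force: [-0.2, 0.0, -1.8]
grip_width: 0.33
11.275 [0.5737 0.1961 0.0336] yaw -17.41 down [-0.017 -0.031 -0.999] F [-0.2  0.  -1.8] grip 0.33 q7 -0.38
tool delta mm [-1.2  0.8  0. ]
```

View pics/c6.png

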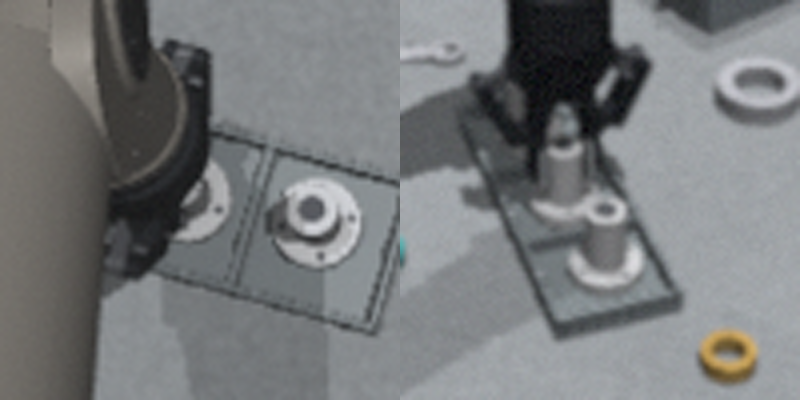

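The flange is inside the middle bay and clear of the divider. There is no contact yet, so feel down by 1 mm steps.

```bash
python3 -m jog '[{"tx":0,"ty":1,"tz":0,"twist":0,"hand":10},{"tx":0,"ty":1,"tz":0,"twist":0,"hand":10},{"tx":0,"ty":0,"tz":0,"twist":0,"hand":10}]' 45; python3 st.py
```

```text
time_s: 11.75
tool_pos: [0.5741, 0.1961, 0.0333]
tool_rot: [0.71, -0.111, 0.103, -0.688]
force: [-0.1, -0.1, -2.4]
grip_width: 0.327
11.75 [0.5741 0.1961 0.0333] yaw -17.41 down [-0.016 -0.03  -0.999] F [-0.1 -0.1 -2.4] grip 0.327 q7 -0.37
```

```bash
python3 -m jog '[{"tx":0,"ty":2,"tz":0,"twist":0,"hand":10},{"tx":0,"ty":2,"tz":0,"twist":0,"hand":10},{"tx":0,"ty":0,"tz":0,"twist":0,"hand":10}]' 45; python3 st.py
```

```text
time_s: 12.12
tool_pos: [0.5744, 0.1961, 0.0333]
tool_rot: [0.709, -0.111, 0.103, -0.688]
force: [0.9, 0.7, -1.5]
grip_width: 0.332
12.125 [0.5744 0.1961 0.0333] yaw -17.41 down [-0.016 -0.028 -0.999] F [ 0.9  0.7 -1.5] grip 0.332 q7 -0.37
```

```bash
python3 -m jog '[{"tx":0,"ty":3,"tz":0,"twist":0,"hand":10},{"tx":0,"ty":4,"tz":0,"twist":0,"hand":10}]' 45; python3 st.py;  python3 -m jog '[{"tx":0,"ty":4,"tz":0,"twist":0,"hand":10}]' 45; python3 st.py
```

```text
time_s: 12.38
tool_pos: [0.5747, 0.196, 0.0328]
tool_rot: [0.709, -0.111, 0.102, -0.689]
force: [-11.5, -1.4, 27.4]
grip_width: 0.33
12.375 [0.5747 0.196  0.0328] yaw -17.4 down [-0.016 -0.025 -1.   ] F [-11.5  -1.4  27.4] grip 0.33 q7 -0.37
time_s: 12.5
tool_pos: [0.5747, 0.196, 0.0329]
tool_rot: [0.708, -0.112, 0.102, -0.69]
force: [-9.1, -1.8, 23.1]
grip_width: 0.332
12.5 [0.5747 0.196  0.0329] yaw -17.39 down [-0.017 -0.023 -1.   ] F [-9.1 -1.8 23.1] grip 0.332 q7 -0.37
```

The floor reacts with 27 N at TCP z = 0.0328, exactly as predicted. Relax, open and retreat.

```bash
python3 -m jog '[{"tx":0,"ty":0,"tz":0,"twist":0,"hand":10},{"tx":0,"ty":0,"tz":0,"twist":0,"hand":10},{"tx":0,"ty":0,"tz":0,"twist":0,"hand":40},{"tx":0,"ty":0,"tz":0,"twist":0,"hand":60},{"tx":0,"ty":0,"tz":0,"twist":0,"hand":85},{"tx":0,"ty":0,"tz":0,"twist":0,"hand":85},{"tx":0,"ty":0,"tz":0,"twist":0,"hand":85},{"tx":0,"ty":0,"tz":0,"twist":0,"hand":85}]' 45; python3 st.py
```

```text
time_s: 13.5
tool_pos: [0.5754, 0.196, 0.0317]
tool_rot: [0.708, -0.111, 0.103, -0.69]
force: [-0.2, 0.2, -0.0]
grip_width: 0.851
13.5 [0.5754 0.196  0.0317] yaw -17.39 down [-0.016 -0.024 -1.   ] F [-0.2  0.2 -0. ] grip 0.851 q7 -0.37
```

```bash
python3 -m jog '[{"tx":0,"ty":-8,"tz":0,"twist":0,"hand":85},{"tx":0,"ty":-15,"tz":0,"twist":0,"hand":85},{"tx":0,"ty":-20,"tz":0,"twist":0,"hand":85},{"tx":0,"ty":-25,"tz":0,"twist":0,"hand":85},{"tx":0,"ty":-25,"tz":0,"twist":0,"hand":85},{"tx":0,"ty":-25,"tz":0,"twist":0,"hand":85},{"tx":0,"ty":-25,"tz":0,"twist":0,"hand":85},{"tx":-20,"ty":0,"tz":-40,"twist":0,"hand":85},{"tx":-20,"ty":0,"tz":-45,"twist":0,"hand":85},{"tx":-20,"ty":0,"tz":-45,"twist":0,"hand":85},{"tx":-20,"ty":0,"tz":-45,"twist":0,"hand":85},{"tx":-20,"ty":0,"tz":-45,"twist":0,"hand":85},{"tx":-10,"ty":0,"tz":-20,"twist":0,"hand":85},{"tx":0,"ty":0,"tz":0,"twist":0,"hand":85}]' 45; python3 st.py
python3 - <<'E'
from h import *
t=get_image("top");s=get_image("side")
z=lambda i,x,y:cv2.resize(i[y:y+100,x:x+133],None,fx=3,fy=3,interpolation=cv2.INTER_CUBIC)
cv2.imwrite("pics/c7.png",np.hstack([z(t,155,155),z(s,220,150)]))
E
```

```text
time_s: 15.25
tool_pos: [0.4017, -0.0033, 0.1995]
tool_rot: [0.703, -0.105, 0.111, -0.695]
force: [0.9, 0.5, 0.0]
grip_width: 0.849
15.25 [ 0.4017 -0.0033  0.1995] yaw -17.59 down [ 0.007 -0.012 -1.   ] F [0.9 0.5 0. ] grip 0.849 q7 -0.34
```

View pics/c7.png

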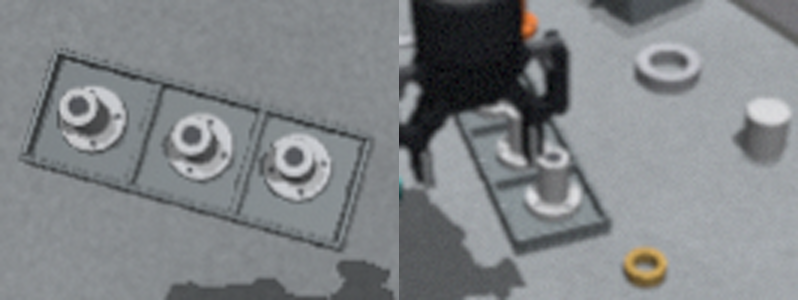

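The top view shows all three hubs standing in their bays. The placed hub's bore is at about (190,136) in the crop, with the flange centred in the middle bay. One numeric check, then hand in.

Run:
```python
from h import *
P=lambda x,y:((x+.5)/3-.5+155,(y+.5)/3-.5+155)
yd=np.array([np.cos(np.radians(73)),np.sin(np.radians(73))]);xd=np.array([yd[1],-yd[0]])
for n,q,z in(("placed top",(190,137),.065),("placed flange",(200,147),.017),("stored top",(79,106),.065),("stored top",(294,157),.065)):
    p=plane("top",*P(*q),z)[:2];d=p-[.5725,.1965];print(n,p.round(4),"tray x,y mm",(d@xd*1000).round(1),(d@yd*1000).round(1))
print(get_state()["qvel"].round(3)); sign_off()
```

```text
placed top [0.5741 0.1955] tray x,y mm 1.8 -0.5
placed flange [0.5744 0.1943] tray x,y mm 2.5 -1.5
stored top [0.6002 0.2815] tray x,y mm 1.7 89.4
stored top [0.5569 0.116 ] tray x,y mm 8.7 -81.6
[-0.008  0.034 -0.024 -0.013 -0.006 -0.005  0.001]
the job is handed in; nothing more can be done
```

The finished hub is off the chuck and standing in the empty middle bay of the tray. I handed the job in at about 15 s of the 40 s allowed; no verdict was reported.

- **Set down, not dropped:** the floor took 27 N at TCP height 0.0328 m, the height I had predicted. I opened the fingers only after that, then backed the gripper well clear of the tray.
- **Placed hub:** in the last top view it sits within about 3 mm of the bay's centre. Its stem top and flange line up to about 1 mm, so it is upright.
- **Stored hubs:** both are upright and within about 2 mm of where they were first measured.
- **Disagreements:**
    - The first two-view heights of the hub tops came out 2 to 6 mm too high.
    - The side view put the tray centre about 15 mm from the top view's. I used the top view, and the final check is measured against that same estimate.
    - The last side view was partly hidden by the gripper, so the final positions rest on the top view alone.
- **Refused moves:** my first two jog calls were rejected because every row needs all five values, and nothing moved.

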